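# Fit the clamp socket and swing the clamp over the strip

## Task

Take the larger of the two steel sockets, push it straight down onto the square drive of the stage's clamp spindle until the spring ball clicks in and it sits fully home on the shoulder, then use it to turn the spindle clockwise (seen from above) until the clamp arm lies square across the copper strip. Press and turn gently, do not push the clamp with the fingers, leave the socket on the drive and let go, and leave everything else where it is.

Things in the scene. Friction and masses are not known exactly. Their poses are not given: they have to be found in the camera images.
- socket: Larger steel socket, stands mouth down. Barrel 42 mm diameter, 36 mm high; above it, to 76 mm, a grip block 34 mm (x) by 26 mm (y, two flats to pinch); 0.3-0.5 kg. Origin: centre of the mouth; z up its axis. Square bore 20 mm wide, 32 mm deep, sides parallel to x and y; from 8.8 to 19 mm up, a 3.6 mm deep groove round all four sides: any quarter turn fits.
- drive_tip (a point): Centre of the top of the steel square drive, 19 mm wide, 28 mm tall, edges sharp, 77 to 89 mm above the bench. Sides parallel to this frame's x and y, z up; it turns with the clamp, +y points along the clamp arm. Spring ball stands 3.5 mm out of the +x side, 15 mm below the top; the socket needs about 8 to 12 N to pass it, then the force drops as it clicks.
- shoulder (a point): Centre of the flat round shoulder (50 mm in diameter) at the foot of the drive, 28 mm below drive_tip, same axes. The socket is fully home when its mouth rests here with the ball in its groove: its origin is then at this point.
- clamp (a joint): Turn of the clamp spindle with its arm, rad, growing clockwise seen from above; 0 to 1.6 between its stops, stiff with friction (about 0.1 N m), stays where left. At 1.25 the arm lies square across the strip.
- stage: Fixed grey stage, block 170 mm (x) by 190 mm (y), flat top 35 mm above this origin, which lies below the spindle axis. The copper strip (160 x 52 mm) lies along x on the top, its centre line 60 mm to +y of the spindle. The clamp arm is a dark steel bar reaching 92 mm from the spindle axis, 20 mm wide, its top level with the shoulder, 14 mm above the stage's top.
- small_socket: The smaller steel socket, 29 mm barrel, 52 mm high: a bystander. Origin under its centre.
- mouse: Black computer mouse, 105 x 60 x 30 mm, bystander. Origin under its centre.
- screwdriver: Screwdriver lying on the bench, 180 mm, bystander. Origin near its middle.
- weight: Brass calibration weight, 36 mm across, 56 mm high, bystander. Origin under its centre.
- parts_bin: Grey open parts bin, 120 x 90 x 35 mm, bystander. Origin under its centre.
- flux_jar: Small jar, 48 mm across, 70 mm high, bystander. Origin under its centre.
Mind the look-alikes: they are no part of the job. Leave any green or red look-alike of the socket alone.

How it is judged:
By the outcome, as a careful person would: the job done as asked, in the order asked, and still so for the second after the job is handed in, with the robot touching nothing.
It also fails if it takes over 72 s, if anything falls off the work surface, if the arm or the gripper's body presses on something with over 40 N, if the wrist force passes 120 N, or if a joint passes its speed limit or range.

## Robot

A 6-joint arm with a two-finger parallel gripper is mounted at the origin on the work surface. World frame = base frame: x ahead of the robot, y to its left, z up, the work surface at z = 0. Lengths are in m, angles in rad, forces in N, time in s.
With the tool pointing down it reaches from about 0.35 to 0.775 m from the base axis. Payload 7.3 kg.
Tool frame: the origin (TCP) lies at the centre of the arm's flange, where the gripper is bolted on; the fingertips stand 178 mm ahead of it and the grasp point (between the pads) lies 159 mm ahead of it; z points along the fingers, y is the line along which they close (so a half turn about z gives the same grasp; the last joint's range is limited). The gripper opens to 92 mm and grips with 3 to 60 N. Pads are 19 mm wide; open, the fingers measure 130 mm over their backs; the gripper's body (75 mm by 190 mm) begins 47 mm behind the grasp point.
Start: joints at [-1.45, 0.342, 1.524, -0, 1.275, -0.146], TCP at [0.138, -0.506, 0.405] pointing down, gripper open.
Joint ranges: [-2.53, 2.53], [-0.77, 2.02], [0.04, 2.7], [-1, 4.14], [0.28, 2.66], [-3.11, 3.11]. Speed limits (rad/s): [2.57, 2.57, 3.14, 3.14, 3.14, 3.14].

## Interface

Orientations are given as [roll, pitch, yaw] about the fixed x, y, z axes, in that order (R = Rz(yaw) Ry(pitch) Rx(roll)).
In Python, from cell import telemetry, vision, ticket gives the robot as it stands.
- The arm moves only by the shell command python3 -m crank 'ROWS' [FORCE]. ROWS is JSON, a list of rows, each a list of 5 numbers: the gripper command: -1 is shut, 1 is fully open, values between are in proportion, then the shift along the tool's x, y, z in mm, then the turn about the tool's z in rad. In form: [[fingers, dx, dy, dz, roll], ...]. A call has 1 to 12 rows; each row is the pose to reach, as a shift and turn from the pose commanded when the call began, along the tool's axes at that moment; what a row does not reach only later rows make up. A row lasts 1/12 s, in which the tool goes at most 41.7 mm and 7.16 degrees, less where a joint would pass 70% of its speed; a pose out of reach is approached as far as the arm can. A call with a gripper value outside its range is refused whole. The fingers move at their own pace and stop on an object; FORCE is the grip in N (left out, the last holds). Time passes only in rows, so rows that repeat a pose let the fingers close. It gives the time, the measured TCP pose, the force, the opening and the grip force at its end, in the units of the state.
- telemetry.observe(): the state, without advancing time (a new reading comes with each control period).
- vision.read_camera(name): name is "scene" or "top" or "wrist"; returns (picture, depth): 420x560x3 uint8, red, green, blue; 420x560 float32, m along the optical axis (not along the pixel's ray), 0 where there is no reading.
- vision.get_calibration(name): a dict with "camera_matrix" (3x3 intrinsics, pixels), "rvec" (rotation vector, rad) and "tvec" (3), from world to camera coordinates, as OpenCV has them. Camera axes: x right, y down, z forward; pixel columns grow to the right and rows downward; lengths in m; the calibration is good to about 2 mm. A picture is of the moment at which its call begins: read the wrist's pose just before it. get_calibration takes no time and is no camera call; for the wrist camera it gives the pose at the moment of the call.
- ticket.hand_in(): hands the job in; it is judged then, once.
The state is a dict: "time": time; "qpos": joint angles; "qvel": joint speeds; "joint_efforts": joint torques, N m; "tool_pos": TCP position; "tool_rot": TCP orientation; "contact_force": force on the tool from outside, world axes, zero at the start; "torque": the same for the moment, N m; "opening": finger opening in m; "grip_force": force on a finger pad.
Only numpy, scipy, OpenCV 4.12 (cv2) and the standard library are available. Lean on these libraries where they do the work, as an engineer would, in place of code of your own. Each camera call takes 0.05 s, during which the arm holds its last target. There are 200 camera calls.

## Working session

There is one attempt and no reset: what is moved stays moved. The work goes in short steps, Python scripts to look and compute and a shell command to move; the robot and the scene stay as the last step left them, time stands still between calls to the robot, and variables do not carry over. Pictures are saved under pics/ and viewed, at most 10 in all, crops included, and the job is handed in when it is done.

```bash
mkdir -p pics; ls; cat > h.py <<'E'
import numpy as np,cv2
from cell import telemetry,vision,ticket
def cal(n):
    c=vision.get_calibration(n);return np.array(c["camera_matrix"],float),cv2.Rodrigues(np.array(c["rvec"],float))[0],np.array(c["tvec"],float).ravel()
def shot(n,f):
    c=cal(n);p,d=vision.read_camera(n);np.savez('pics/'+f,p=p,d=d,K=c[0],R=c[1],t=c[2]);cv2.imwrite('pics/'+f+'.png',p[:,:,::-1]);return p,d,c
def load(f):
    z=np.load('pics/'+f+'.npz');return z['p'],z['d'],(z['K'],z['R'],z['t'])
def cloud(d,c):
    K,R,t=c;v,u=np.indices(d.shape);P=np.stack([(u-K[0,2])/K[0,0]*d,(v-K[1,2])/K[1,1]*d,d],-1);return (P-t)@R
def ray(u,v,z,c):
    K,R,t=c;r=R.T@np.array([(u-K[0,2])/K[0,0],(v-K[1,2])/K[1,1],1]);o=-R.T@t;return o+r*(z-o[2])/r[2]
E
python3 - <<'E'
from h import *
for n in("top","scene"):
    p,d,c=shot(n,n+'0');print(n,-c[1].T@c[2],c[1][2])
s=telemetry.observe();print(s)
E
```

```text
pics
top [0.37296796 0.01146452 1.22929957] [ 0.14256683  0.01436228 -0.98968097]
scene [ 0.95430882 -0.52598113  0.73148173] [-0.45838049  0.59031719 -0.66438915]
{'time': 0.1, 'qpos': array([-1.45001256e+00,  3.42623615e-01,  1.52495717e+00, -3.95439123e-05,
        1.27537557e+00, -1.45994931e-01]), 'qvel': array([-4.43716840e-04,  9.41123206e-05, -2.97466127e-03,  9.69410390e-04,
        9.35430475e-04,  3.25292814e-04]), 'joint_efforts': array([ 1.29172364e-03, -4.32004380e+01, -2.44694817e+01,  7.18781585e-02,
        5.26148966e-02, -3.65305823e-05]), 'tool_pos': array([ 0.13840602, -0.50628939,  0.40411711]), 'tool_rot': array([-3.14023796e+00, -1.60974077e-04,  2.66790128e-01]), 'contact_force': array([ 1.35749537, -0.49314203,  0.06894718]), 'torque': array([-0.031034  ,  0.02747927, -0.01382645]), 'grip_force': 0.0, 'opening': 0.09164822904823}
```

View pics/top0.png

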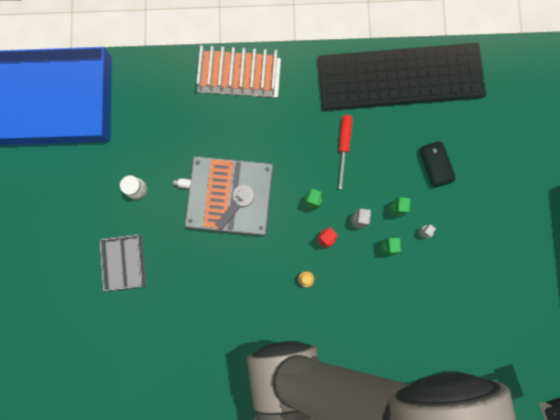

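View pics/scene0.png

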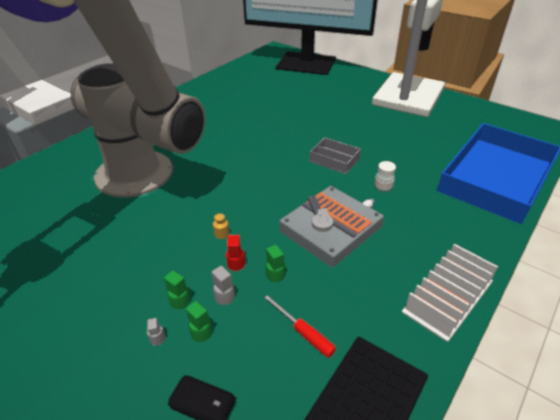

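The top view shows the larger grey socket at about (362,217) and the small one at (428,231). The spindle is at (243,196), with its arm pointing to (228,222). The scene view confirms this, with the grey socket at (223,285) between the red and green look-alikes.

```bash
python3 - <<'E'
from h import *
p,d,c=load('top0');P=cloud(d,c)
print(c[0][0,0])
def blk(u,v,r,lo,hi):
    q=P[v-r:v+r+1,u-r:u+r+1].reshape(-1,3);q=q[(q[:,2]>lo)&(q[:,2]<hi)];print(len(q),q.mean(0).round(4),np.median(q,0).round(4),q.min(0).round(3),q.max(0).round(3));return q
for n,(u,v) in dict(sock=(362,217),small=(428,231),red=(328,237),g1=(314,199),g2=(402,206),g3=(393,246)).items(): print(n);blk(u,v,12,.06 if n!='small' else .04,.09)
print('drive');blk(243,196,14,.06,.1)
print('stage');blk(230,195,45,.02,.095)
for z in(.05,.077,.09):print(ray(243,196,z,c),ray(362,216,.076,c))
print(P[196,236:251,2].round(3),P[186:206,243,2].round(3))
p,d,c=load('scene0');P=cloud(d,c);print('scene');blk(223,275,14,.066,.09);blk(322,218,14,.07,.1)
E
```

```text
516.2770582952265
sock
187 [ 0.508  -0.1598  0.0763] [ 0.5083 -0.16    0.077 ] [ 0.491 -0.176  0.062] [ 0.525 -0.146  0.084]
small
88 [ 0.4746 -0.311   0.0515] [ 0.475  -0.3109  0.0517] [ 0.462 -0.324  0.043] [ 0.488 -0.299  0.059]
red
181 [ 0.4662 -0.0786  0.0771] [ 0.4662 -0.0787  0.0773] [ 0.447 -0.098  0.062] [ 0.485 -0.059  0.083]
g1
180 [ 0.5557 -0.0503  0.0771] [ 0.5555 -0.0499  0.0773] [ 0.537 -0.068  0.061] [ 0.574 -0.033  0.084]
g2
200 [ 0.5316 -0.2499  0.076 ] [ 0.5312 -0.2496  0.077 ] [ 0.515 -0.265  0.061] [ 0.55  -0.237  0.084]
g3
196 [ 0.4424 -0.2239  0.0762] [ 0.4423 -0.224   0.0768] [ 0.426 -0.239  0.06 ] [ 0.46  -0.211  0.085]
drive
85 [0.5679 0.1116 0.0774] [0.5674 0.1111 0.0788] [0.556 0.1   0.06 ] [0.582 0.124 0.085]
stage
5825 [0.5715 0.1464 0.0401] [0.5705 0.1461 0.0388] [0.478 0.042 0.02 ] [0.668 0.251 0.085]
[0.56733049 0.11108536 0.05      ] [ 0.50920399 -0.15754212  0.076     ]
[0.56288057 0.10880455 0.077     ] [ 0.50920399 -0.15754212  0.076     ]
[0.56073802 0.10770638 0.09      ] [ 0.50920399 -0.15754212  0.076     ]
[0.05  0.053 0.071 0.082 0.08  0.081 0.081 0.08  0.079 0.073 0.063 0.057
 0.049 0.048 0.051] [0.051 0.052 0.054 0.05  0.079 0.082 0.079 0.082 0.079 0.081 0.08  0.082
 0.078 0.068 0.061 0.053 0.047 0.051 0.056 0.052]
scene
225 [ 0.5118 -0.165   0.0761] [ 0.5123 -0.1653  0.0773] [ 0.49  -0.178  0.067] [ 0.528 -0.149  0.081]
72 [0.57   0.1084 0.0773] [0.5697 0.1086 0.0781] [0.557 0.099 0.071] [0.582 0.122 0.081]
```

```bash
cat >> h.py <<'E'
def plan(x,y,z,yaw=None):
    "rows entry to bring TCP to world x,y,z with tool yaw (tool pointing down)"
    s=telemetry.observe();from scipy.spatial.transform import Rotation as Ro
    R=Ro.from_euler('xyz',s['tool_rot']).as_matrix();e=R.T@(np.array([x,y,z])-s['tool_pos'])*1e3
    w=0 if yaw is None else -(yaw-s['tool_rot'][2]);w=(w+np.pi/2)%np.pi-np.pi/2
    print('move',e.round(1),'roll',round(w,4),'t',s['time'],'tool',s['tool_pos'].round(4),s['tool_rot'].round(4),'q6',s['qpos'][5].round(2))
E
python3 - <<'E'
from h import *
K,R,t=cal('wrist');s=telemetry.observe();print(K[0,0],-R.T@t-s['tool_pos'],R[2])
plan(.45,-.16,.38)
E
```

```text
348.6781486781295 [ 0.06133323  0.01808593 -0.01977271] [-0.23479296 -0.06298077 -0.97000293]
move [ 391.9 -251.9   24.5] roll 0.0 t 0.1 tool [ 0.1384 -0.5063  0.4041] [-3.1402e+00 -2.0000e-04  2.6680e-01] q6 -0.15
```

```bash
python3 -c "
from h import *
plan(.475,-.16,.33)"
python3 -m crank '[[1,35,-21,6,0],[1,70,-42,12,0],[1,105,-63,18,0],[1,140,-84,24,0],[1,175,-106,30,0],[1,210,-127,36,0],[1,245,-148,42,0],[1,280,-169,48,0],[1,315,-190,54,0],[1,350,-211,60,0],[1,385,-233,68,0],[1,416,-245,74,0]]'
python3 -m crank '[[1,0,0,0,0],[1,0,0,0,0],[1,0,0,0,0]]'
python3 -c "
from h import *
shot('wrist','w1');plan(.475,-.16,.33)"
```

```text
move [ 416.  -245.2   74.5] roll 0.0 t 0.1 tool [ 0.1384 -0.5063  0.4041] [-3.1402e+00 -2.0000e-04  2.6680e-01] q6 -0.15
time: 1.1
tool_pos: [0.476, -0.1576, 0.33]
tool_rot: [-3.14, 0.001, 0.268]
contact_force: [-0.3, -0.2, -0.0]
opening: 0.0916
grip_force: 0.0
time: 1.35
tool_pos: [0.4748, -0.1605, 0.3304]
tool_rot: [-3.141, 0.001, 0.267]
contact_force: [-0.1, 0.0, -0.7]
opening: 0.0921
grip_force: 0.0
move [ 0.7 -0.8  0.6] roll 0.0 t 1.4 tool [ 0.4746 -0.1609  0.3306] [-3.1415e+00  7.0000e-04  2.6620e-01] q6 0.82
```

View pics/w1.png

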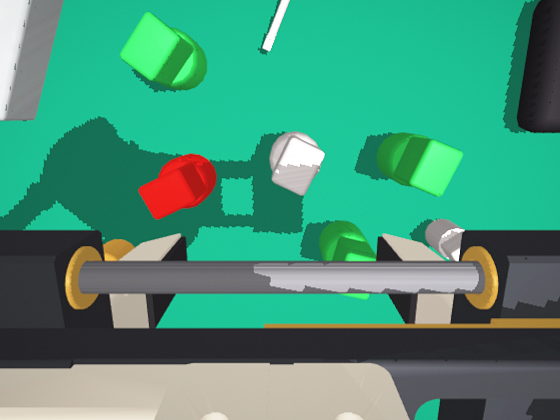

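The grey socket's block top is at about (298,168), with a clear outline. Next I fit its top face.

```bash
cat >> h.py <<'E'
def rect(f,z,lo,hi,box,sat=60,off=0):
    "rectangle of a low-saturation top face at height z, in world mm"
    p,d,c=load(f);P=cloud(d,c);hsv=cv2.cvtColor(p,cv2.COLOR_RGB2HSV)
    m=((P[...,2]>lo)&(P[...,2]<hi)&(hsv[...,1]<sat)&(d>0)).astype(np.uint8)
    k=np.zeros_like(m);u0,u1,v0,v1=box;k[v0:v1,u0:u1]=1;m*=k;m=cv2.morphologyEx(m,cv2.MORPH_CLOSE,np.ones((3,3)))
    m=cv2.morphologyEx(m,cv2.MORPH_OPEN,np.ones((3,3)))
    C=max(cv2.findContours(m,0,2)[0],key=cv2.contourArea)[:,0]
    W=np.array([ray(u,v,z,c)[:2] for u,v in C])*1e3
    r=cv2.minAreaRect(W.astype(np.float32));print('rect',r,'median z',np.median(P[...,2][m>0]),'n',m.sum());return C,W,r
E
python3 - <<'E'
from h import *
for lo in (.066,.07): 
    C,W,r=rect('w1',.076,lo,.084,(255,345,120,215),90)
p,d,c=load('w1');o=cv2.resize(p[120:215,255:345],None,fx=6,fy=6,interpolation=0)
cv2.polylines(o,[((C-[255,120])*6+3).reshape(-1,1,2)],True,(255,0,0));cv2.imwrite('pics/w1c.png',o[:,:,::-1])
E
```

```text
rect ((507.48065185546875, -161.57339477539062), (26.19050407409668, 33.992820739746094), 79.57177734375) median z 0.0769262791613341 n 1916
rect ((507.3101501464844, -161.608642578125), (26.036142349243164, 33.712764739990234), 79.22274780273438) median z 0.07693373703592585 n 1899
```

View pics/w1c.png

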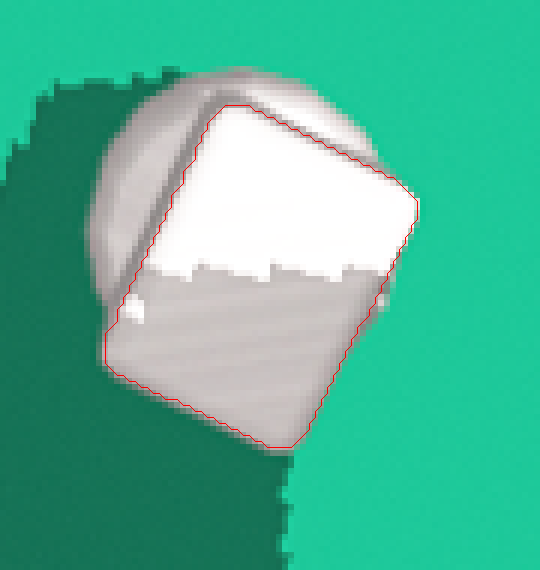

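```bash
python3 -c "
from h import *
plan(.5074,-.1616,.29,-.184)"
```

```text
move [31.5  9.3 40.6] roll 0.4502 t 1.4 tool [ 0.4746 -0.1609  0.3306] [-3.1415e+00  7.0000e-04  2.6620e-01] q6 0.82
```

```bash

python3 -m crank '[[1,10,3,10,0.11],[1,20,6,20,0.22],[1,31.5,9,30,0.33],[1,31.5,9,40,0.45],[1,31.5,9,40,0.45],[1,31.5,9,40,0.45],[1,31.5,9,40,0.45]]'
python3 -c "
from h import *
plan(.5074,-.1616,.217,-.184)"
```

```text
time: 1.98
tool_pos: [0.5074, -0.1616, 0.2914]
tool_rot: [3.141, -0.001, -0.181]
contact_force: [0.2, 0.6, 0.5]
opening: 0.0916
grip_force: 0.0
move [-0.  -0.  74.4] roll 0.0028 t 1.9833 tool [ 0.5074 -0.1616  0.2914] [ 3.1413e+00 -6.0000e-04 -1.8120e-01] q6 1.3
```

```bash

python3 -m crank '[[1,0,0,20,0.003],[1,0,0,40,0.003],[1,0,0,60,0.003],[1,0,0,70,0.003],[1,0,0,74,0.003],[1,0,0,74,0.003],[1,0,0,74,0.003]]'
python3 -m crank '[[-1,0,0,0,0],[-1,0,0,0,0],[-1,0,0,0,0],[-1,0,0,0,0],[-1,0,0,0,0],[-1,0,0,0,0],[-1,0,0,0,0],[-1,0,0,0,0],[-1,0,0,0,0],[-1,0,0,0,0]]' 45
```

```text
time: 2.57
tool_pos: [0.5082, -0.1611, 0.2176]
tool_rot: [3.141, -0.001, -0.186]
contact_force: [0.8, -0.7, -0.2]
opening: 0.0915
grip_force: 0.0
time: 3.4
tool_pos: [0.5079, -0.1608, 0.2167]
tool_rot: [3.142, 0.0, -0.186]
contact_force: [0.6, 0.1, -0.5]
opening: 0.0297
grip_force: 0.0
```

```bash

python3 -m crank '[[-1,0,0,0,0],[-1,0,0,0,0],[-1,0,0,0,0],[-1,0,0,0,0],[-1,0,0,0,0]]'
python3 -c "
from h import *
s=telemetry.observe();print(s['tool_pos'],s['tool_rot'],s['torque'],s['contact_force'])"
```

```text
time: 3.82
tool_pos: [0.5079, -0.161, 0.2167]
tool_rot: [3.141, -0.0, -0.186]
contact_force: [-1.1, -1.5, -0.3]
opening: 0.0257
grip_force: 45.0
[ 0.50791878 -0.16098222  0.21671352] [ 3.14118817e+00 -2.63520244e-04 -1.86233063e-01] [-0.36258903  0.12203267  0.03191882] [-1.11882882 -1.48268664 -0.29245788]
```

```bash

python3 -m crank '[[-1,0,0,-20,0],[-1,0,0,-50,0],[-1,0,0,-85,0],[-1,0,0,-120,0],[-1,-6,-30,-145,0],[-1,-13,-68,-150,0],[-1,-20,-106,-150,0],[-1,-28,-144,-150,0],[-1,-35,-182,-150,0],[-1,-42,-220,-150,0],[-1,-48,-250,-150,0],[-1,-54,-278,-150,0]]'
python3 -m crank '[[-1,0,0,0,0],[-1,0,0,0,0],[-1,0,0,0,0],[-1,0,0,0,0]]'
python3 -c "
from h import *
shot('wrist','w2');plan(.505,.12,.367);shot('top','t2')"
```

```text
time: 4.82
tool_pos: [0.5054, 0.1247, 0.3658]
tool_rot: [3.142, 0.003, -0.185]
contact_force: [0.3, 0.1, -4.8]
opening: 0.0259
grip_force: 45.0
time: 5.15
tool_pos: [0.5062, 0.1216, 0.3662]
tool_rot: [3.141, 0.001, -0.187]
contact_force: [-0.0, -0.5, -3.9]
opening: 0.0258
grip_force: 45.0
move [-1.   1.6 -0.6] roll 0.0 t 5.2 tool [0.5063 0.1214 0.3664] [ 3.1412e+00  8.0000e-04 -1.8770e-01] q6 1.85
```

View pics/w2.png

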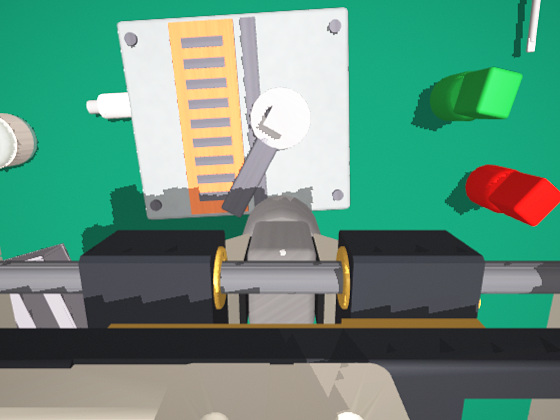

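The wrist view shows the shoulder disc at (280,118), the drive on it, the arm pointing to (235,210), and the stage corners. The held socket is at (282,265). I'll measure using depth.

```bash
python3 - <<'E'
from h import *
p,d,c=load('w2');P=cloud(d,c);Z=P[...,2]
q=P[90:150,245:315]
hz=q[...,2];print('tops',np.median(hz[hz>.068]),(hz>.068).sum(),'shoulder',np.median(hz[(hz>.04)&(hz<.06)]))
print('stage z',np.median(Z[60:100,310:335]))
zt=np.median(hz[hz>.068])
for lo in(.064,.072):C,W,r=rect('w2',zt,lo,.1,(240,320,80,155),255)
# stage outline
m=((Z>.025)&(Z<.1)).astype(np.uint8);m[215:]=0;m[:,:112]=0;m[:,380:]=0
m=cv2.morphologyEx(m,cv2.MORPH_OPEN,np.ones((25,25)));Cs=max(cv2.findContours(m,0,2)[0],key=cv2.contourArea)[:,0]
zs=np.median(Z[60:100,310:335]);Ws=np.array([ray(u,v,zs,c)[:2] for u,v in Cs])*1e3
print('stage',cv2.minAreaRect(Ws.astype(np.float32)))
# strip colour
hsv=cv2.cvtColor(p,cv2.COLOR_RGB2HSV);m=((hsv[...,0]<22)&(hsv[...,0]>8)&(hsv[...,1]>120)).astype(np.uint8);m[215:]=0;m[:,:150]=0;m[:,300:]=0
m=cv2.morphologyEx(m,cv2.MORPH_CLOSE,np.ones((5,5)));Cs=max(cv2.findContours(m,0,2)[0],key=cv2.contourArea)[:,0]
Ws=np.array([ray(u,v,zs,c)[:2] for u,v in Cs])*1e3;print('strip',cv2.minAreaRect(Ws.astype(np.float32)))
# clamp bar: dark pixels below shoulder
g=p.max(2);m=((g<95)&(Z>zs+.007)).astype(np.uint8)
k=np.zeros_like(m);k[140:218,215:290]=1;m*=k;m=cv2.morphologyEx(m,cv2.MORPH_OPEN,np.ones((3,3)))
Cb=max(cv2.findContours(m,0,2)[0],key=cv2.contourArea)[:,0];Wb=np.array([ray(u,v,zs+.014,c)[:2] for u,v in Cb])*1e3
print('bar',cv2.minAreaRect(Wb.astype(np.float32)),Cb.min(0),Cb.max(0))
o=cv2.resize(p[60:230,200:340],None,fx=4,fy=4,interpolation=0)
for A in(C,Cb):cv2.polylines(o,[((A-[200,60])*4+2).reshape(-1,1,2)],True,(255,0,0))
for v in range(100,136,3):print((Z[v,255:305:3]*1e3).astype(int))
cv2.imwrite('pics/w2c.png',o[:,:,::-1])
E
```

```text
tops 0.07837662904888995 680 shoulder 0.0502927401243558
stage z 0.036462278227918206
rect ((567.9465942382812, 112.329345703125), (21.610912322998047, 18.913291931152344), 50.64435958862305) median z 0.07833228135543091 n 693
rect ((567.0741577148438, 111.28009796142578), (18.894760131835938, 18.9129695892334), 50.45429611206055) median z 0.07837573347537372 n 655
stage ((594.0215454101562, 95.04229736328125), (102.15528869628906, 108.99418640136719), 77.66886138916016)
strip ((574.6114501953125, 171.94407653808594), (52.35211944580078, 160.98385620117188), 82.49633026123047)
bar ((500.5074157714844, 164.2476043701172), (4.533148288726807, 13.043682098388672), 56.400325775146484) [231 200] [238 213]
[41 49 48 50 49 49 50 51 49 49 50 51 50 51 50 49 50]
[51 50 49 51 50 49 51 78 78 50 49 50 50 49 51 51 49]
[49 51 50 50 51 50 78 78 77 76 50 50 50 49 51 50 49]
[50 50 52 50 66 68 78 78 78 79 77 77 49 49 49 51 49]
[49 50 50 50 67 79 77 79 78 78 78 79 78 79 51 50 51]
[50 50 49 49 67 78 79 77 78 77 79 78 79 77 50 49 50]
[49 50 48 50 78 78 78 79 77 79 78 78 78 78 50 50 49]
[51 50 50 49 78 77 78 78 78 78 79 78 78 51 52 50 49]
[ 50  50  50  77  77  78  78  78  76 346  78  78  78  49  50  50  49]
[50 51 50 49 50 79 76 79 78 77 77 77 50 50 50 49 50]
[50 49 51 50 50 51 49 79 79 77 77 77 49 49 50 50 51]
[50 51 50 50 51 50 51 50 50 78 78 50 50 50 50 50 50]
```

View pics/w2c.png

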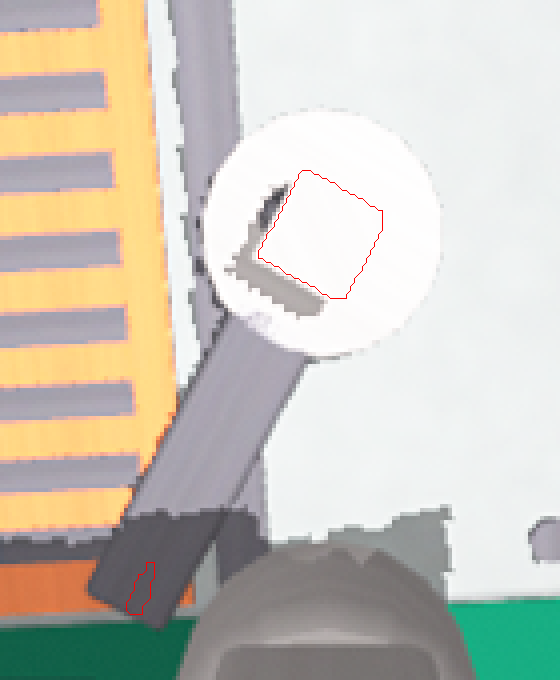

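The drive top is at (567,111) mm, z 0.078. It measures 18.9 mm square and is rotated to 50.5°, so the arm is at about 140.5°. Strip y is at 82.5°, so the turn needed is about 1.01 rad. I'll turn the tool to the drive angle and look again to cancel camera bias.

```bash
python3 -c "
from h import *
plan(.529,.065,.366,.8805)"
```

```text
move [32.8 51.1  0.5] roll -1.0684 t 5.25 tool [0.5064 0.1214 0.3665] [ 3.1413e+00  5.0000e-04 -1.8790e-01] q6 1.85
```

```bash

python3 -m crank '[[-1,3,5,0,-0.11],[-1,6,10,0,-0.22],[-1,10,15,0,-0.33],[-1,13,20,0,-0.44],[-1,16,25,0,-0.55],[-1,20,30,0,-0.66],[-1,23,36,0,-0.77],[-1,26,41,0,-0.88],[-1,30,46,0,-0.98],[-1,33,51,0,-1.068],[-1,33,51,0,-1.068],[-1,33,51,0,-1.068]]'
python3 -m crank '[[-1,0,0,0,0],[-1,0,0,0,0],[-1,0,0,0,0]]'
python3 - <<'E'
from h import *
plan(.529,.065,.366,.8805);p,d,c=shot('wrist','w3')
P=cloud(d,c);m=((P[...,2]>.07)&(P[...,2]<.09)&(np.hypot(P[...,0]-.567,P[...,1]-.111)<.03));v,u=np.where(m);b=(u.min()-5,u.max()+6,v.min()-5,v.max()+6);print(b)
C,W,r=rect('w3',.0784,.071,.1,b,255)
rect('w2',.0784,.071,.1,(240,320,80,155),255)
p,d,c=load('w1');
E
```

```text
time: 6.25
tool_pos: [0.5293, 0.0653, 0.3666]
tool_rot: [-3.141, 0.0, 0.877]
contact_force: [0.1, 0.3, -5.2]
opening: 0.026
grip_force: 45.0
time: 6.5
tool_pos: [0.5291, 0.0664, 0.3667]
tool_rot: [-3.142, 0.0, 0.881]
contact_force: [-0.4, 0.2, -4.6]
opening: 0.0256
grip_force: 45.0
move [-1.1  0.8  0.7] roll 0.0003 t 6.5 tool [0.5291 0.0664 0.3667] [-3.1415e+00  1.0000e-04  8.8080e-01] q6 0.67
(np.int64(267), np.int64(302), np.int64(107), np.int64(143))
rect ((566.9463500976562, 111.3947525024414), (18.315265655517578, 18.173564910888672), 50.43967819213867) median z 0.07836018836711969 n 638
rect ((567.07421875, 111.2800064086914), (18.893108367919922, 18.91136360168457), 50.454132080078125) median z 0.07837573347537372 n 655
```

View pics/w3.png

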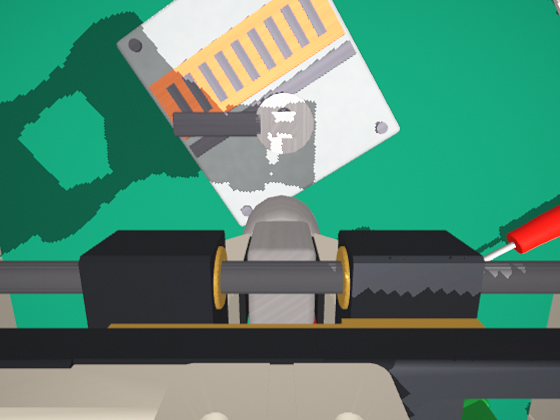

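Both views put the drive at (567.0,111.35), so camera bias is negligible. In this view the drive is at (284,125) and the held socket's rim is at (283,198). I'll check the in-hand offset of the socket from its mouth rim silhouette.

```bash
python3 - <<'E'
from h import *
from scipy.optimize import least_squares
for f,tp,yaw in(('w2',(.5063,.1214,.3664),-.1875),('w3',(.5291,.0662,.3667),.8805)):
    p,d,c=load(f);Z=cloud(d,c)[...,2]
    T=np.array(tp);ex=np.array([np.cos(yaw),np.sin(yaw)]);ey=np.array([np.sin(yaw),-np.cos(yaw)])
    pts=[]
    for u in range(262,306):
        col=Z[185:235,u];v=185+np.argmax(col>.11)-.5   # first row of the socket
        w=ray(u,v,T[2]-.217,c)[:2]-T[:2];pts.append([w@ex*1e3,w@ey*1e3])
    A=np.array(pts);s=least_squares(lambda q:np.hypot(*(A-q).T)-21,[0,0]);print(f,'centre in tool mm',s.x.round(2),'rms',np.sqrt(np.mean(s.fun**2)).round(2))
E
```

```text
w2 centre in tool mm [-1.54 -0.74] rms 0.75
w3 centre in tool mm [ 0.05 -1.58] rms 0.28
```

```bash
python3 - <<'E'
from h import *
for f,tp,yaw in(('w2',(.5063,.1214,.3664),-.1875),('w3',(.5291,.0662,.3667),.8805)):
    p,d,c=load(f);Z=cloud(d,c)[...,2];K,R,t=c
    T=np.array(tp);ex=np.array([np.cos(yaw),np.sin(yaw),0]);ey=np.array([np.sin(yaw),-np.cos(yaw),0])
    def pr(x,y,z):
        q=R@(T+ex*x/1e3+ey*y/1e3+[0,0,-z/1e3])+t;return (K@q/q[2])[:2].round(1)
    print(f,'rim front',pr(21,0,217),'block top edge front', pr(17,13,141),pr(17,-13,141),'block foot',pr(17,13,181),pr(17,-13,181),'drive',pr(*0*T))
    print('first rows',[int(185+np.argmax(Z[185:235,u]>.11)) for u in range(256,314,3)])
    for v in (208,212,216,220,224,228):
        r=np.where(Z[v,225:345]>.11)[0]+225;print(v,r.min(),r.max(),(r.min()+r.max())/2)
    o=cv2.resize(p[185:335,225:345],None,fx=4,fy=4,interpolation=0);cv2.imwrite(f'pics/{f}h.png',o[:,:,::-1])
a=cv2.imread('pics/w2h.png');b=cv2.imread('pics/w3h.png')[:,:300];cv2.imwrite('pics/hh.png',np.hstack([a,b]))
E
```

```text
w2 rim front [282.4 191.6] block top edge front [318.4 245.5] [248.  245.6] block foot [309.8 215.5] [255.6 215.6] drive [  209.1 -5683.1]
first rows [205, 203, 201, 199, 197, 197, 188, 195, 195, 195, 195, 196, 197, 197, 199, 201, 203, 205, 209, 214]
208 254 334 294.0
212 251 312 281.5
216 249 314 281.5
220 247 316 281.5
224 246 317 281.5
228 245 318 281.5
w3 rim front [284.2 194.6] block top edge front [321.  249.8] [250.9 249.8] block foot [311.8 219. ] [257.9 219. ] drive [   91.7 -6855.2]
first rows [205, 203, 201, 199, 197, 197, 196, 195, 195, 195, 195, 196, 197, 195, 199, 201, 203, 205, 209, 214]
208 254 309 281.5
212 249 312 280.5
216 249 314 281.5
220 247 316 281.5
224 246 317 281.5
228 245 318 281.5
```

View pics/hh.png

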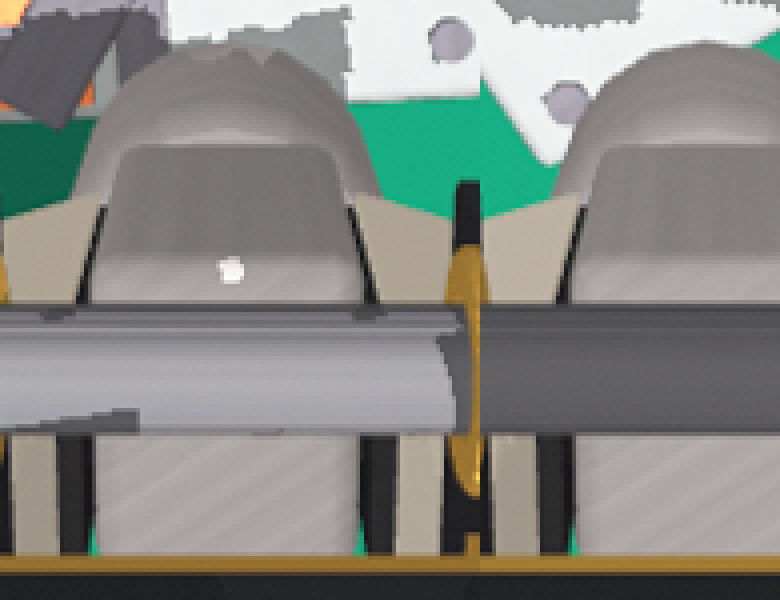

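Comparing the two views, camera-world and TCP-world differ by a constant (-1.3,+1.0) mm and the in-hand offset is about 0. The same-picture relative move from here is therefore x 58.9, y 2.0. I'll hover, then descend slowly.

```bash

python3 -m crank '[[-1,20,0.7,0,0],[-1,40,1.4,10,0],[-1,58.9,2,25,0],[-1,58.9,2,45,0],[-1,58.9,2,60,0],[-1,58.9,2,64,0],[-1,58.9,2,64,0],[-1,58.9,2,64,0],[-1,58.9,2,64,0]]'
python3 -m crank '[[-1,0,0,1,0],[-1,0,0,2,0],[-1,0,0,3,0],[-1,0,0,4,0],[-1,0,0,5,0],[-1,0,0,6,0],[-1,0,0,7,0],[-1,0,0,7,0]]'
python3 -c "
from h import *
s=telemetry.observe();print(s['torque']);shot('scene','s3')"
```

```text
time: 7.3
tool_pos: [0.5686, 0.1103, 0.304]
tool_rot: [3.14, -0.002, 0.881]
contact_force: [0.6, -0.8, -3.8]
opening: 0.0258
grip_force: 45.0
time: 7.97
tool_pos: [0.5682, 0.1103, 0.2954]
tool_rot: [-3.141, 0.0, 0.882]
contact_force: [-0.0, -0.2, -5.1]
opening: 0.0258
grip_force: 45.0
[ 0.0022375  -0.03083331 -0.00082522]
```

```bash

python3 -m crank '[[-1,0,0,1,0],[-1,0,0,1.5,0],[-1,0,0,2,0],[-1,0,0,2.5,0],[-1,0,0,2.5,0]]'
python3 -m crank '[[-1,0,0,1,0],[-1,0,0,1.5,0],[-1,0,0,2,0],[-1,0,0,2,0]]'
python3 -c "
from h import *
s=telemetry.observe();print(s['torque'],s['contact_force'])"
```

```text
time: 8.43
tool_pos: [0.5682, 0.1103, 0.2931]
tool_rot: [-3.142, 0.0, 0.882]
contact_force: [0.4, -0.3, -4.3]
opening: 0.0254
grip_force: 45.0
time: 8.77
tool_pos: [0.5682, 0.1104, 0.2911]
tool_rot: [-3.141, 0.0, 0.882]
contact_force: [0.0, 0.3, -4.9]
opening: 0.0259
grip_force: 45.0
[-0.00360983 -0.01302425  0.02304868] [ 0.00746459  0.34965734 -4.86747171]
```

```bash

python3 -m crank '[[-1,0,0,1,0],[-1,0,0,2,0],[-1,0,0,3,0],[-1,0,0,4,0],[-1,0,0,4,0]]'
python3 -m crank '[[-1,0,0,1,0],[-1,0,0,2,0],[-1,0,0,3,0],[-1,0,0,4,0],[-1,0,0,4,0]]'
python3 -c "
from h import *
s=telemetry.observe();print(s['torque'],s['contact_force'])"
```

```text
time: 9.18
tool_pos: [0.5682, 0.1103, 0.2869]
tool_rot: [-3.141, 0.0, 0.882]
contact_force: [0.4, -0.2, -4.1]
opening: 0.0256
grip_force: 45.0
time: 9.6
tool_pos: [0.5684, 0.1104, 0.2834]
tool_rot: [3.141, -0.0, 0.882]
contact_force: [-0.2, 0.1, -2.5]
opening: 0.0258
grip_force: 45.0
[ 0.0420929  -0.05989349  0.03769777] [-0.19087177  0.13683937 -2.5247387 ]
```

It has entered the drive with no side load. I'll continue through the ball.

```bash

python3 -m crank '[[-1,0,0,1,0],[-1,0,0,2,0],[-1,0,0,2,0]]'
python3 -m crank '[[-1,0,0,1,0],[-1,0,0,2,0],[-1,0,0,2,0]]'
python3 -m crank '[[-1,0,0,1,0],[-1,0,0,2,0],[-1,0,0,2,0]]'
python3 -m crank '[[-1,0,0,1,0],[-1,0,0,2,0],[-1,0,0,2,0]]'
```

```text
time: 9.85
tool_pos: [0.5684, 0.1103, 0.2825]
tool_rot: [3.14, -0.001, 0.882]
contact_force: [-2.7, -1.2, 6.9]
opening: 0.0257
grip_force: 45.0
time: 10.1
tool_pos: [0.5683, 0.1103, 0.2804]
tool_rot: [3.14, -0.001, 0.882]
contact_force: [-1.4, 0.4, 3.2]
opening: 0.026
grip_force: 45.0
time: 10.35
tool_pos: [0.5684, 0.1103, 0.2775]
tool_rot: [3.141, -0.001, 0.882]
contact_force: [-0.4, -1.0, 1.1]
opening: 0.026
grip_force: 45.0
time: 10.6
tool_pos: [0.5685, 0.1103, 0.2749]
tool_rot: [3.141, -0.0, 0.882]
contact_force: [0.9, -0.5, -0.5]
opening: 0.0261
grip_force: 45.0
```

```bash

python3 -m crank '[[-1,0,0,1,0],[-1,0,0,2,0],[-1,0,0,2,0]]'
python3 -m crank '[[-1,0,0,1,0],[-1,0,0,2,0],[-1,0,0,2,0]]'
python3 -m crank '[[-1,0,0,1,0],[-1,0,0,2,0],[-1,0,0,2,0]]'
python3 -m crank '[[-1,0,0,1,0],[-1,0,0,2,0],[-1,0,0,2,0]]'
```

```text
time: 10.85
tool_pos: [0.5684, 0.1104, 0.2727]
tool_rot: [3.141, -0.0, 0.882]
contact_force: [2.1, -0.5, -1.7]
opening: 0.0257
grip_force: 45.0
time: 11.1
tool_pos: [0.5683, 0.1104, 0.2706]
tool_rot: [-3.141, 0.0, 0.882]
contact_force: [3.3, 1.3, -4.6]
opening: 0.0258
grip_force: 45.0
time: 11.35
tool_pos: [0.5682, 0.1105, 0.2685]
tool_rot: [-3.141, 0.0, 0.882]
contact_force: [3.4, 2.3, -7.1]
opening: 0.0255
grip_force: 45.0
time: 11.6
tool_pos: [0.568, 0.1104, 0.267]
tool_rot: [-3.141, 0.001, 0.882]
contact_force: [0.7, 1.6, -2.2]
opening: 0.0259
grip_force: 45.0
```

```bash

python3 -m crank '[[-1,0,0,0.5,0],[-1,0,0,1,0],[-1,0,0,1,0]]'
python3 -m crank '[[-1,0,0,0.5,0],[-1,0,0,1,0],[-1,0,0,1,0]]'
python3 -c "
from h import *
s=telemetry.observe();print(s['tool_pos'],s['torque'],s['contact_force'])"
```

```text
time: 11.85
tool_pos: [0.5679, 0.1104, 0.267]
tool_rot: [-3.141, 0.0, 0.882]
contact_force: [-3.3, 1.9, 5.5]
opening: 0.0259
grip_force: 45.0
time: 12.1
tool_pos: [0.5678, 0.1104, 0.267]
tool_rot: [3.142, -0.0, 0.882]
contact_force: [-5.4, 1.8, 11.5]
opening: 0.0259
grip_force: 45.0
[0.56781549 0.11044952 0.2669766 ] [0.27700644 0.98961283 0.0068625 ] [-5.44646928  1.78372541 11.51778881]
```

It's seated: the force dropped at the click, then rose with no travel at z 0.267, which matches the expected home height. I'll ease off the pressure and turn clockwise.

```bash

python3 -m crank '[[-1,0,0,-1,0],[-1,0,0,-1,0.03],[-1,0,0,-1,0.06],[-1,0,0,-1,0.09],[-1,0,0,-1,0.12],[-1,0,0,-1,0.15],[-1,0,0,-1,0.18],[-1,0,0,-1,0.21],[-1,0,0,-1,0.24],[-1,0,0,-1,0.24]]'
python3 -c "
from h import *
s=telemetry.observe();print(s['tool_pos'],s['torque'],s['contact_force'])"
```

```text
time: 12.93
tool_pos: [0.568, 0.1105, 0.267]
tool_rot: [-3.142, -0.0, 0.64]
contact_force: [-2.5, 1.4, 5.1]
opening: 0.0258
grip_force: 45.0
[0.56803964 0.11045842 0.26700183] [ 0.40290265  0.44287793 -0.04284246] [-2.49429036  1.41714675  5.06312038]
```

```bash

python3 -m crank '[[-1,0,0,0,0.05],[-1,0,0,0,0.1],[-1,0,0,0,0.15],[-1,0,0,0,0.2],[-1,0,0,0,0.25],[-1,0,0,0,0.3],[-1,0,0,0,0.35],[-1,0,0,0,0.4],[-1,0,0,0,0.45],[-1,0,0,0,0.5],[-1,0,0,0,0.55],[-1,0,0,0,0.55]]'
python3 -m crank '[[-1,0,0,0,0.04],[-1,0,0,0,0.08],[-1,0,0,0,0.12],[-1,0,0,0,0.16],[-1,0,0,0,0.2],[-1,0,0,0,0.2],[-1,0,0,0,0.2]]'
python3 - <<'E'
from h import *
s=telemetry.observe();print(s['tool_pos'],s['torque'],s['contact_force'],s['tool_rot'],s['qpos'][5])
shot('wrist','w4');shot('scene','s4')
a=cv2.imread('pics/w4.png');b=cv2.imread('pics/s4.png')
cv2.imwrite('pics/v4.png',np.hstack([cv2.resize(a,(400,300)),cv2.resize(b[150:330,230:470],(400,300))]))
E
```

```text
time: 13.93
tool_pos: [0.568, 0.1106, 0.267]
tool_rot: [-3.141, -0.0, 0.089]
contact_force: [-2.3, 2.5, 5.9]
opening: 0.0258
grip_force: 45.0
time: 14.52
tool_pos: [0.568, 0.1106, 0.267]
tool_rot: [-3.141, 0.0, -0.108]
contact_force: [-2.6, 2.8, 6.1]
opening: 0.0256
grip_force: 45.0
[0.56802541 0.11057367 0.26699823] [ 0.53885624  0.51601758 -0.07946554] [-2.63474764  2.82845853  6.14553306] [-3.14133318e+00  1.14960981e-05 -1.08387174e-01] 1.7388094247467687
```

View pics/v4.png

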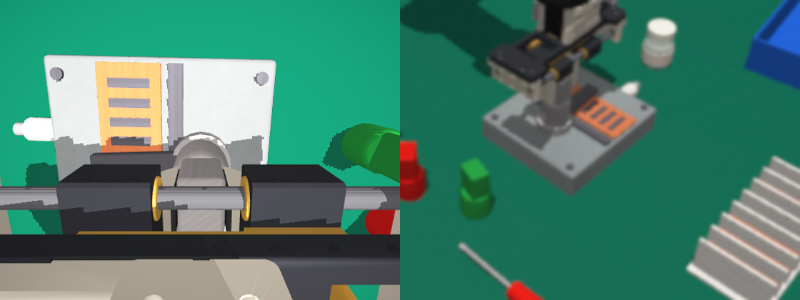

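The wrist view shows the bar running left of the socket, nearly square to the strip. Next I measure both edges.

```bash
cat > bar.py <<'E'
from h import *
import sys
def ang(f,u0,u1,v0,v1):
    p,d,c=load(f);Z=cloud(d,c)[...,2];hsv=cv2.cvtColor(p,cv2.COLOR_RGB2HSV)
    A=[]
    for u in range(u0,u1):
        w=np.where((Z[v0:v1,u]>.045)&(Z[v0:v1,u]<.056))[0]
        if len(w)>2:A.append(ray(u,v0+w[0]-.5,.0504,c)[:2])
    A=np.array(A)*1e3;vx,vy,x0,y0=cv2.fitLine(A.astype(np.float32),cv2.DIST_HUBER,0,.01,.01).ravel()
    res=(A-[x0,y0])@[-vy,vx];print('bar edge deg',np.degrees(np.arctan2(vy,vx))%180,'n',len(A),'rms',np.std(res),'range',A[:,1].min(),A[:,1].max())
    m=((hsv[...,0]<22)&(hsv[...,0]>8)&(hsv[...,1]>100)).astype(np.uint8);m[v0+20:]=0;m[:,:100]=0;m[:,300:]=0
    B=[];E=[]
    for v in range(92,v0+5):
        w=np.where(m[v])[0]
        if len(w)>30:B.append(ray(w[0]-.5,v,.0368,c)[:2]);E.append(ray(w[-1]+.5,v,.0368,c)[:2])
    for Q in(B,E):
        vx,vy,_,_=cv2.fitLine((np.array(Q)*1e3).astype(np.float32),cv2.DIST_HUBER,0,.01,.01).ravel();print('strip',np.degrees(np.arctan2(vy,vx)),len(Q))
E
python3 - <<'E'
from bar import *
ang('w4',140,215,195,240)
E
```

```text
bar edge deg 84.91168 n 75 rms 0.24800741586908565 range 149.53451801348166 192.73861646202852
strip -7.487289 78
strip -7.546925 78
```

```bash

python3 -m crank '[[-1,0,0,0,0.02],[-1,0,0,0,0.042],[-1,0,0,0,0.042],[-1,0,0,0,0.042]]'
python3 - <<'E'
from bar import *
for i in range(2):
    shot('wrist','w5');ang('w5',140,215,190,240)
E
```

```text
time: 14.95
tool_pos: [0.568, 0.1106, 0.267]
tool_rot: [-3.141, 0.0, -0.15]
contact_force: [-1.9, 2.5, 5.6]
opening: 0.0256
grip_force: 45.0
bar edge deg 82.599045 n 75 rms 0.28770861430881717 range 148.89334479476906 191.8881284172519
strip -7.560429 77
strip -7.4043875 77
bar edge deg 82.572075 n 75 rms 0.197481676644913 range 148.89391412007353 191.88933322221664
strip -7.5493865 77
strip -7.4299793 77
```

Bar 82.6° against square 82.5°, so it's aligned. I'll release, lift straight up, and check.

```bash

python3 -m crank '[[-1,0,0,-0.5,0],[-0.3,0,0,-0.5,0],[-0.2,0,0,-0.5,0],[0,0,0,-0.5,0],[0.3,0,0,-0.5,0],[0.6,0,0,-0.5,0],[0.6,0,0,-0.5,0],[0.6,0,0,-0.5,0],[0.6,0,0,-0.5,0],[0.6,0,0,-0.5,0],[0.6,0,0,-0.5,0]]'
python3 -m crank '[[0.6,0,0,-8,0],[0.6,0,0,-20,0],[0.6,0,0,-40,0],[0.6,0,0,-65,0],[0.6,0,0,-90,0],[0.6,-20,0,-110,0],[0.6,-45,0,-120,0],[0.6,-60,0,-120,0],[0.6,-60,0,-120,0],[0.6,-60,0,-120,0],[0.6,-60,0,-120,0]]'
python3 - <<'E'
from bar import *
p,d,c=shot('wrist','w6');P=cloud(d,c);Z=P[...,2]
m=(Z>.115)&(Z<.14)&(np.hypot(P[...,0]-.567,P[...,1]-.111)<.03)
print('top z',np.median(Z[m]),m.sum(),P[m].mean(0));v,u=np.where(m)
b=(u.min()-3,u.max()+4,v.min()-3,v.max()+4);rect('w6',.1264,.118,.14,b,255)
E
```

```text
time: 15.97
tool_pos: [0.5683, 0.1103, 0.2667]
tool_rot: [3.141, -0.0, -0.15]
contact_force: [-0.2, -0.0, 1.1]
opening: 0.0731
grip_force: 0.0
time: 16.88
tool_pos: [0.5095, 0.1192, 0.3869]
tool_rot: [-3.142, -0.001, -0.15]
contact_force: [1.1, -0.9, 0.1]
opening: 0.0736
grip_force: 0.0
top z 0.12722034170452148 1939 [0.5677806  0.1111752  0.12712753]
rect ((567.45263671875, 111.2571792602539), (25.788188934326172, 32.83489990234375), 81.36553955078125) median z 0.12722307311276282 n 1945
```

View pics/w6.png

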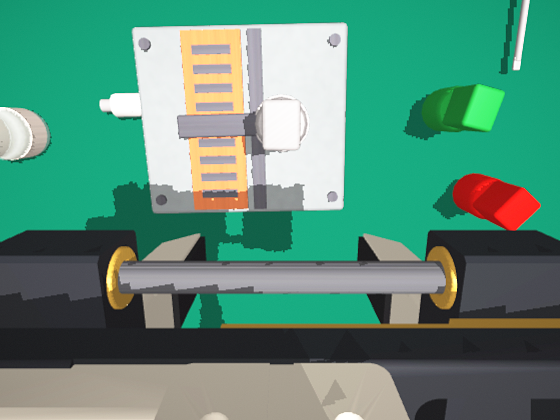

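The socket stands on the drive at (282,124). Its top is 50.3 mm above where it stood on the bench, which equals the shoulder height. The bar crosses the strip at (215,125). One last check of the bar angle.

```bash
python3 - <<'E'
from bar import *
p,d,c=load('w6');Z=cloud(d,c)[...,2]
for s in(0,-1):
    A=[]
    for u in range(183,250):
        w=np.where((Z[100:150,u]>.044)&(Z[100:150,u]<.057))[0]
        if len(w)>5:A.append(ray(u,100+w[s],.0504,c)[:2])
    vx,vy,_,_=cv2.fitLine((np.array(A)*1e3).astype(np.float32),cv2.DIST_HUBER,0,.01,.01).ravel();print(np.degrees(np.arctan2(vy,vx))%180,len(A))
s=telemetry.observe();print(s['contact_force'],s['qvel'].round(3))
E
```

```text
82.8671 67
82.93688 67
[1.57800668 0.08776221 0.83864987] [-0.001  0.009  0.002  0.     0.     0.002]
```

```bash
python3 -c "
from cell import ticket
print(ticket.hand_in())"
```

```text
the job is handed in; nothing more can be done
None
```

The larger socket is clicked fully home on the drive and released, the clamp arm lies within about 0.4° of square across the copper strip, and I handed the job in at about 17 s.

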